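# Set up the voucher binder: thread spool on, setting rod held in the needle guide

## Task

Get the binding machine ready: first lower the red thread spool (do not drop it) onto the thread stand's spindle until it sits flat on the platter, and let go of it. Then draw the setting rod up out of its stand and lower it into the machine's needle guide, without the rod ever touching the machine, until the guide's upper rim is at the middle of the rod's red band. Finish while still holding it there in the gripper, upright, still and centred in the hole; leave the other things on the desk where they are.

Things in the scene. Friction and masses are not known exactly. Their poses are not given: they have to be found in the camera images.
- spool: the RED spool of binding thread, loose, standing on the desk on its end: cylinder 56 mm diameter, 40 mm tall, red flanges 4 mm thick at both ends, red thread (54 mm diameter) between, an 18 mm through bore up the middle; about 90 g. Origin: centre of its underside; z up along its bore. Grip it across its diameter.
- thread_stand: fixed thread stand: round grey foot 90 mm across and 12 mm high, on it a steel platter 64 mm across, its top 18 mm above the desk, and in the middle an upright steel spindle 10 mm in diameter, 58 mm above the platter (top 76 mm above the desk, last 6 mm tapered). Origin: centre of the foot on the desk, z up along the spindle.
- spindle_foot (a point): point on the spindle's axis at the platter's top, 18 mm above the desk, where the centre of the spool's underside belongs; z up
- rod: the setting rod, loose, hanging upright in the rod stand: steel, 10 mm diameter, 100 mm long (last 4 mm tapered), RED band from 42 to 58 mm above the tip; above it a steel collar 28 mm across (100 to 104 mm above the tip) and a round black handle, 22 mm diameter, 104 to 150 mm above the tip, yellow ring near the top. 90 g. Origin: the tip's end; z up along the rod to the handle.
- rod_stand: fixed stand of the rod: black foot 70 x 70 x 8 mm, two grey side plates, black top plate 50 x 50 mm, its top 112 mm above the desk, with a 14 mm hole; the rod hangs in the hole by its collar, tip 12 mm above the desk, and is drawn straight up (100 mm to clear). Origin: on the desk, under the hole.
- guide: fixed binding machine: grey base plate 150 x 130 x 16 mm, white column at its own +x end, white arm 20 mm thick and 56 mm wide carrying the needle guide: an upright round hole, 22 mm diameter, through the arm, 80 to 100 mm above the desk. Nothing is higher than the arm's top; 64 mm free between arm and base plate. Origin: on the desk straight under the hole; z up.
- guide_mouth (a point): centre of the guide hole at its upper rim, on the arm's top face, 100 mm above the desk; z up along the hole
- spare_spool: bystander: a spool of the same shape and size, all BLUE (56 mm diameter, 40 mm tall); origin centre of its underside; leave it
- mug: bystander: white lidded mug with red handle, 80 mm diameter, 114 mm high with its knob; handle towards its own +y; origin centre of the underside
- coffee_cup: bystander: brown takeaway cup with black lid, 82 mm across, 133 mm tall; origin centre of the underside
- calculator: bystander: white desk calculator lying flat, 140 (x) x 85 (y) x 24 mm; origin centre of the underside
- stapler: bystander: blue and black stapler, 130 (x) x 36 (y) x 44 mm; origin centre of the underside
- phone: bystander: black phone lying flat, 150 (x) x 72 (y) x 10 mm; origin centre of the underside
- pen_pot: bystander: dark round pot of pens, 76 mm diameter, 155 mm tall with pens; origin centre of the underside
Not all that is in view belongs to the job. Of the things that look like the rod, the smallest one is meant.

How it is judged:
By the outcome, as a careful person would: the job done as asked, in the order asked, and still so for the second after the job is handed in, while the arm keeps its last pose, push and grip.
It also fails if it takes over 72 s, if anything falls off the work surface, if the arm or the gripper's body presses on something with over 40 N, if the wrist force passes 120 N, or if a joint passes its speed limit or range.

## Robot

A 6-joint arm with a two-finger parallel gripper is mounted at the origin on the work surface. World frame = base frame: x ahead of the robot, y to its left, z up, the work surface at z = 0. Lengths are in m, angles in degrees, forces in N, time in s.
With the tool pointing down it reaches from about 0.25 to 0.775 m from the base axis. Payload 4 kg.
Tool frame: the origin (TCP) lies between the finger pads; the fingertips stand 11 mm ahead of it and the grasp point (between the pads) lies 8 mm behind it; z points along the fingers, y is the line along which they close (so a half turn about z gives the same grasp; the last joint's range is limited). The gripper opens to 85 mm and grips with 20 to 120 N. Pads are 22 mm wide; open, the fingers measure 114 mm over their backs; the gripper's body (76 mm by 85 mm) begins 54 mm behind the grasp point. The pads swing forward as they close: fully open they stand 13 mm farther back than shut.
Start: joints at [66.114, 4.996, 78.535, -0, 96.463, -5.907], TCP at [0.17, 0.523, 0.242] pointing down, gripper open.
Joint ranges: [-177.83, 177.83], [-43.37, 116.18], [15.69, 146.23], [-61.86, 241.86], [9.47, 152.12], [-147.06, 147.06]. Speed limits (degrees/s): [159.86, 159.86, 180, 180, 180, 180].

## Interface

Orientations are given as a 3x3 rotation matrix whose columns are the frame's x, y, z axes.
In Python, from cell import * gives the robot as it stands.
- The arm moves only by the shell command python3 -m handwheel 'ROWS' [OPENING] [FORCE]. ROWS is JSON, a list of rows, each a list of 4 numbers: the shift along the tool's x, y, z in m, then the turn about the tool's z in rad. A call has 1 to 20 rows; each row shifts and turns the commanded pose from where the row before left it, along the tool's axes as they then stand; what a row does not reach is not made up. A row lasts 1/12 s, in which the tool goes at most 41.7 mm and 7.16 degrees, less where a joint would pass 70% of its speed; a pose out of reach is approached as far as the arm can. A call with a gripper value outside its range is refused whole. OPENING is the finger opening in m, from 0 to 0.0854, set as the call begins (- or left out, the last holds). The fingers move at their own pace and stop on an object; FORCE is the grip in N (left out, the last holds). Time passes only in rows, so rows that do not move let the fingers close. It gives the time, the measured TCP pose, the force, the opening and the grip force at its end, in the units of the state.
- observe(): the state, without advancing time (a new reading comes with each control period).
- get_image(name): name is "scene" or "side" or "wrist"; returns the picture (480x640x3 uint8, red, green, blue); there is no depth.
- camera_info(name): a dict with "intrinsics" (3x3 intrinsics, pixels), "rvec" (rotation vector, rad) and "tvec" (3), from world to camera coordinates, as OpenCV has them. Camera axes: x right, y down, z forward; pixel columns grow to the right and rows downward; lengths in m; the calibration is good to about 2 mm. A picture is of the moment at which its call begins: read the wrist's pose just before it. camera_info takes no time and is no camera call; for the wrist camera it gives the pose at the moment of the call.
- hand_in(): hands the job in; it is judged then, once.
The state is a dict: "t": time; "joints": joint angles; "qvel": joint speeds; "joint_efforts": joint torques, N m; "eef_pos": TCP position; "tcp_rot": TCP orientation; "wrist_force": force on the tool from outside, world axes, zero at the start; "wrist_torque": the same for the moment, N m; "width": opening from 0.0 (shut) to 1.0 (fully open); "grip_force": force on a finger pad.
Only numpy, scipy, OpenCV 4.12 (cv2) and the standard library are available. Lean on these libraries where they do the work, as an engineer would, in place of code of your own. Each camera call takes 0.05 s, during which the arm holds its last target. There are 200 camera calls.

## Working session

There is one attempt and no reset: what is moved stays moved. The work goes in short steps, Python scripts to look and compute and a shell command to move; the robot and the scene stay as the last step left them, time stands still between calls to the robot, and variables do not carry over. Pictures are saved under pics/ and viewed, at most 10 in all, crops included, and the job is handed in when it is done.

```bash
ls; mkdir -p pics; cat > h.py <<'E'
import numpy as np, cv2
from cell import *
def cam(n):
    c=camera_info(n); K=np.array(c["intrinsics"],float); R=cv2.Rodrigues(np.array(c["rvec"],float))[0]; t=np.array(c["tvec"],float).ravel()
    return K,R,t
def ray(c,u,v):
    K,R,t=c; return -R.T@t, R.T@np.linalg.inv(K)@np.array([u,v,1.])
def onz(c,u,v,z):
    o,d=ray(c,u,v); return o+d*(z-o[2])/d[2]
def proj(c,p):
    K,R,t=c; q=K@(R@np.array(p)+t); return q[:2]/q[2]
def snap(n,f=None):
    c=cam(n); im=get_image(n)
    if f: cv2.imwrite("pics/"+f,im[:,:,::-1])
    return c,im
E
python3 - <<'E'
from h import *
for n in("scene","side","wrist"):
    c,im=snap(n,n+"0.png"); np.savez("pics/"+n+"0.npz",im=im); print(n,-c[1].T@c[2],c[0][0,0],(c[1][2]))
s=observe();print(s["tcp_rot"],s["t"])
E
```

```text
pics
scene [1.28043244 0.2904197  0.91923799] 529.8186750168211 [-0.61615637 -0.25842873 -0.7440201 ]
side [ 0.06319274 -0.61607375  1.05611551] 455.30648796943177 [ 0.41576524  0.49747188 -0.76135471]
wrist [0.09586186 0.54848979 0.37270827] 406.25546731352546 [ 0.28783271 -0.09493041 -0.95296409]
[[-9.51181325e-01  3.08631901e-01 -6.60996644e-04]
 [ 3.08632566e-01  9.51180138e-01 -1.51145873e-03]
 [ 1.62242498e-04 -1.64167641e-03 -9.99998639e-01]] 0.15
```

View pics/scene0.png

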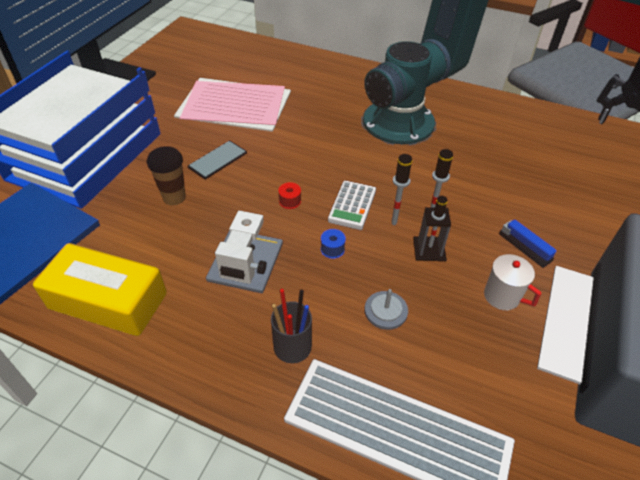

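View pics/side0.png

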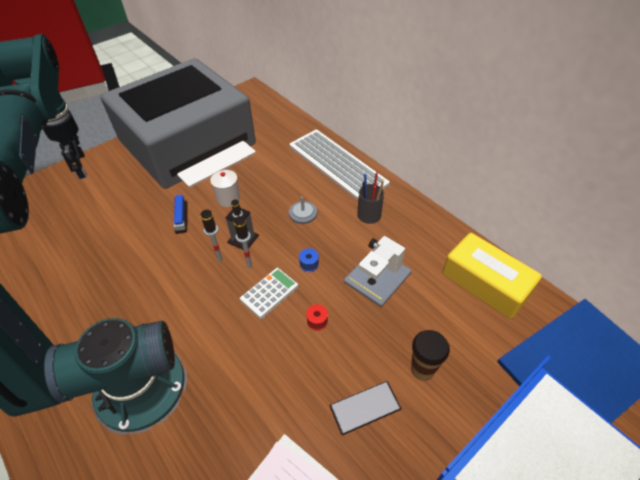

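The scene view shows the red spool (290,195), blue spool (333,243), thread stand (387,308), rod stand (433,235) with the small rod and two larger decoys at (402,190) and (443,180), and the machine with its hole at about (246,222). The side view shows the spool (317,316), stand (303,211), rod (237,205) and guide hole (374,264).

```bash
python3 - <<'E'
from h import *
S=cam("scene");D=cam("side")
ims=np.load("pics/scene0.npz")["im"];imd=np.load("pics/side0.npz")["im"]
def red(im,x0,y0,x1,y1):
    h=cv2.cvtColor(im,cv2.COLOR_RGB2HSV).astype(int); m=((h[...,0]<5)|(h[...,0]>174))&(h[...,1]>150)&(h[...,2]>100)
    ys,xs=np.nonzero(m[y0:y1,x0:x1]); return (xs.min()+xs.max())/2+x0,(ys.min()+ys.max())/2+y0,len(xs)
def tri(a,b):
    o1,d1=ray(S,*a);o2,d2=ray(D,*b)
    A=np.c_[d1,-d2];k=np.linalg.lstsq(A,o2-o1,rcond=None)[0];p,q=o1+d1*k[0],o2+d2*k[1]
    return ((p+q)/2).round(4),np.linalg.norm(p-q).round(4)
a=red(ims,270,175,310,215);b=red(imd,300,295,335,335)
print("spool",a,b,tri(a[:2],b[:2]),onz(S,*a[:2],.02),onz(D,*b[:2],.02))
print("spindle top",tri((389,292),(303,197)),"foot",onz(S,387,309,.012),onz(D,303,212,.012))
print("guide",tri((246,223),(374,264)),onz(S,246,223,.1),onz(D,374,264,.1))
print("rodtop",tri((442,201),(237,204)),onz(S,442,201,.162),onz(D,237,204,.162))
print("blue",onz(S,333,243,.02),"calc",onz(S,352,204,.02),"tall rods tops",tri((404,157),(207,214)),tri((444,154),(237,204)),tri((404,157),(237,210)),tri((444,154),(207,214)))
w=np.hstack([cv2.resize(ims[130:290,200:480],None,fx=2.8,fy=2.8,interpolation=2)])
cv2.imwrite("pics/c1.png",w[:,:,::-1])
cv2.imwrite("pics/c2.png",cv2.resize(imd[180:330,170:420],None,fx=3.2,fy=3.2,interpolation=2)[:,:,::-1])
E
```

```text
spool (np.float64(289.5), np.float64(195.5), 447) (np.float64(316.5), np.float64(316.5), 436) (array([ 0.4322, -0.1423,  0.0197]), np.float64(0.0018)) [ 0.43319127 -0.14274947  0.02      ] [ 0.43160236 -0.14163004  0.02      ]
spindle top (array([0.6495, 0.1803, 0.0703]), np.float64(0.001)) foot [0.64855412 0.18314534 0.012     ] [0.64260291 0.17524249 0.012     ]
guide (array([ 0.6193, -0.1548,  0.0946]), np.float64(0.0005)) [ 0.62344109 -0.15172716  0.1       ] [ 0.61629198 -0.15763004  0.1       ]
rodtop (array([0.4452, 0.2159, 0.153 ]), np.float64(0.0061)) [0.45192946 0.21883045 0.162     ] [0.44226906 0.20407221 0.162     ]
blue [0.53323466 0.0145426  0.02      ] calc [0.39750617 0.00822157 0.02      ] tall rods tops (array([0.3601, 0.1384, 0.2071]), np.float64(0.0783)) (array([0.4093, 0.1759, 0.225 ]), np.float64(0.0497)) (array([0.4092, 0.1241, 0.2189]), np.float64(0.0176)) (array([0.3484, 0.1896, 0.1996]), np.float64(0.0017))
```

View pics/c1.png

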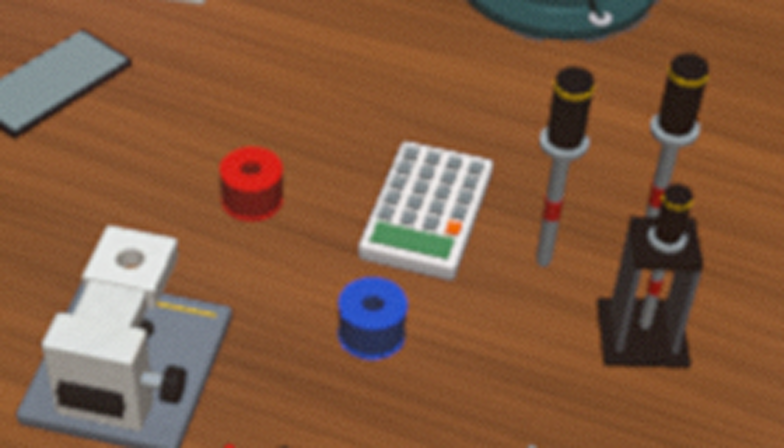

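View pics/c2.png

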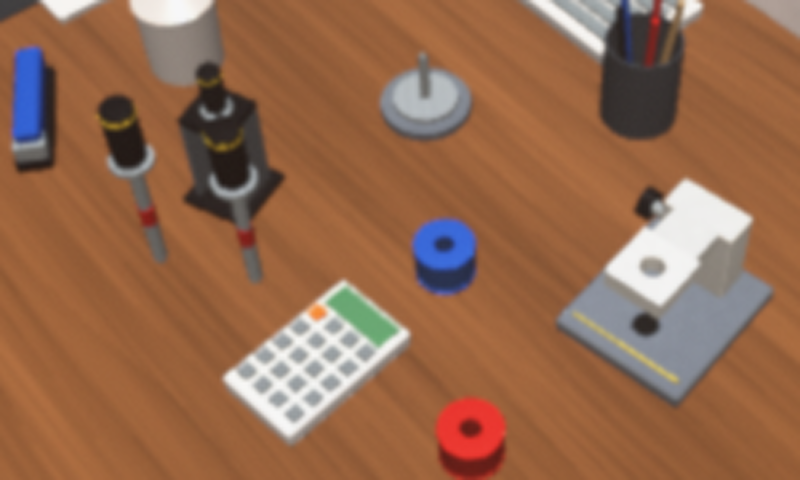

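The crops show the spool bore (471,428 in the side crop), the hole (130,258 / 652,266) and both decoy rods standing free beside the stand. I'll refine those points and set out the first move.

```bash
cat >> h.py <<'E'
def tri(a,b,A=None,B=None):
    A=A or cam("scene");B=B or cam("side")
    o1,d1=ray(A,*a);o2,d2=ray(B,*b)
    k=np.linalg.lstsq(np.c_[d1,-d2],o2-o1,rcond=None)[0];p,q=o1+d1*k[0],o2+d2*k[1]
    return ((p+q)/2).round(4),np.linalg.norm(p-q).round(4)
def togo(p):
    s=observe();R=np.array(s["tcp_rot"]);return (R.T@(np.array(p)-np.array(s["eef_pos"]))).round(4)
E
python3 - <<'E'
from h import *
s1=lambda x,y:(x/2.8+200-.3,y/2.8+130-.3);d1=lambda x,y:(x/3.2+170-.3,y/3.2+180-.3)
print("rod",tri(s1(678,189),d1(208,70)),"collar",tri(s1(668,238),d1(216,107)))
print("guide",tri(s1(130,258),d1(652,267)))
print("spool bore",tri(s1(251,167),d1(471,428)))
print("spindle top",tri((389,291),d1(423,54)))
for a,b in(((574,75),(116,104)),((690,62),(224,132)),((574,75),(224,132)),((690,62),(116,104))):print("decoytop",tri(s1(*a),d1(*b)))
for a,b in(((545,262),(160,260)),((545,262),(255,280))):print("tip",tri(s1(*a),d1(*b)))
print(togo([.17,.523,.34]),togo([.432,-.142,.34]))
E
```

```text
rod (array([0.4422, 0.2155, 0.1629]), np.float64(0.0005)) collar (array([0.4432, 0.2179, 0.1134]), np.float64(0.0003))
guide (array([ 0.6185, -0.154 ,  0.098 ]), np.float64(0.0006))
spool bore (array([ 0.4313, -0.1438,  0.0385]), np.float64(0.0005))
spindle top (array([0.6475, 0.1809, 0.0723]), np.float64(0.0019))
decoytop (array([0.3606, 0.1407, 0.2106]), np.float64(0.0807))
decoytop (array([0.3868, 0.1625, 0.201 ]), np.float64(0.0839))
decoytop (array([0.3968, 0.1144, 0.2019]), np.float64(0.0027))
decoytop (array([0.3476, 0.1923, 0.2053]), np.float64(0.0003))
tip (array([0.3623, 0.1463, 0.0044]), np.float64(0.0833))
tip (array([ 0.397 ,  0.1182, -0.0009]), np.float64(0.0007))
[-0.0003  0.0001 -0.0986] [-0.4547 -0.5515 -0.0977]
```

```bash
python3 -m handwheel '[[0,0,-0.033,0],[0,0,-0.033,0],[0,0,-0.032,0]]' 0.0854 60 && python3 -m handwheel '[[-0.0227,-0.0276,0,0],[-0.0227,-0.0276,0,0],[-0.0227,-0.0276,0,0],[-0.0227,-0.0276,0,0],[-0.0227,-0.0276,0,0],[-0.0227,-0.0276,0,0],[-0.0227,-0.0276,0,0],[-0.0227,-0.0276,0,0],[-0.0227,-0.0276,0,0],[-0.0227,-0.0276,0,0],[-0.0227,-0.0276,0,0],[-0.0227,-0.0276,0,0],[-0.0227,-0.0276,0,0],[-0.0227,-0.0276,0,0],[-0.0227,-0.0276,0,0],[-0.0227,-0.0276,0,0],[-0.0227,-0.0276,0,0],[-0.0227,-0.0276,0,0],[-0.0227,-0.0276,0,0],[-0.0227,-0.0276,0,0]]' && python3 -m handwheel '[[0,0,0.04,0],[0,0,0.04,0],[0,0,0.04,0],[0,0,0,0],[0,0,0,0]]'
python3 - <<'E'
from h import *
c,im=snap("wrist","w1.png")
h=cv2.cvtColor(im,cv2.COLOR_RGB2HSV).astype(int); m=(((h[...,0]<5)|(h[...,0]>174))&(h[...,1]>150)&(h[...,2]>60)).astype(np.uint8)
n,l,st,ce=cv2.connectedComponentsWithStats(m)
for i in range(1,n):
    if st[i,4]>200: print(st[i],ce[i],onz(c,*ce[i],.02),onz(c,*ce[i],.04))
s=observe();print(s["t"],s["eef_pos"],togo([.432,-.142,.016]),proj(c,[.4315,-.143,.04]))
E
```

```text
t: 0.4
eef_pos: [0.1695, 0.5226, 0.3402]
tcp_rot: [[-0.951, 0.309, -0.001], [0.309, 0.951, -0.003], [0.0, -0.003, -1.0]]
wrist_force: [0.2, 0.2, 1.4]
width: 1.002
grip_force: 0.0
t: 2.07
eef_pos: [0.4313, -0.1439, 0.34]
tcp_rot: [[-0.951, 0.309, -0.0], [0.309, 0.951, 0.0], [0.0, 0.0, -1.0]]
wrist_force: [-0.7, 0.6, 0.5]
width: 1.002
grip_force: 0.0
t: 2.48
eef_pos: [0.429, -0.141, 0.2169]
tcp_rot: [[-0.951, 0.309, -0.008], [0.309, 0.951, 0.004], [0.009, 0.001, -1.0]]
wrist_force: [0.6, -0.7, 1.8]
width: 1.001
grip_force: 0.0
[ 282  179   70   75 3960] [316.65530303 216.16868687] [ 0.43303949 -0.14279748  0.02      ] [ 0.42837167 -0.14117188  0.04      ]
2.5333 [ 0.43153937 -0.14210964  0.22139284] [-3.000e-04  2.000e-04  2.054e-01] [315.6770034  220.55408853]
```

View pics/w1.png

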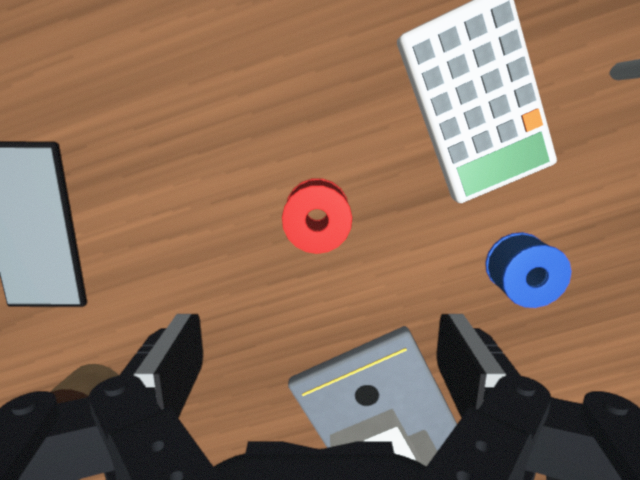

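The wrist view shows the spool bore at (317,220), within about 1 px of the prediction (316,220), so the spool lies straight below the gripper. Descend and grip.

```bash
python3 -m handwheel '[[0,0,0.036,0],[0,0,0.036,0],[0,0,0.036,0],[0,0,0.036,0],[0,0,0.036,0],[0,0,0.015,0],[0,0,0.0104,0],[0,0,0,0],[0,0,0,0]]' && python3 -m handwheel '[[0,0,0,0],[0,0,0,0],[0,0,0,0],[0,0,0,0],[0,0,0,0],[0,0,0,0],[0,0,0,0],[0,0,0,0]]' 0.03 40 && python3 -m handwheel '[[0,0,-0.02,0],[0,0,-0.036,0],[0,0,-0.036,0],[0,0,-0.036,0],[0,0,-0.036,0],[0,0,-0.02,0],[0,0,0,0],[0,0,0,0]]'
python3 - <<'E'
from h import *
s=observe();print(s["t"],s["eef_pos"],s["width"],s["grip_force"],togo([.6475,.1815,.2]))
E
```

```text
t: 3.28
eef_pos: [0.4344, -0.1434, 0.0183]
tcp_rot: [[-0.951, 0.308, 0.006], [0.308, 0.951, -0.003], [-0.006, -0.001, -1.0]]
wrist_force: [-1.0, -0.3, 0.9]
width: 0.997
grip_force: 0.0
t: 3.95
eef_pos: [0.433, -0.1429, 0.0175]
tcp_rot: [[-0.951, 0.309, 0.005], [0.309, 0.951, -0.002], [-0.005, -0.001, -1.0]]
wrist_force: [-1.0, 0.6, 6.5]
width: 0.635
grip_force: 41.3
t: 4.62
eef_pos: [0.432, -0.1424, 0.201]
tcp_rot: [[-0.951, 0.309, 0.004], [0.309, 0.951, -0.002], [-0.005, -0.0, -1.0]]
wrist_force: [-0.6, 0.5, -1.9]
width: 0.635
grip_force: 42.4
4.6167 [ 0.4319751  -0.14238018  0.20100536] 0.6351499896991049 42.4340559868142 [-0.105   0.3746  0.0013]
```

```bash
python3 -m handwheel '[[-0.00875,0.0312,0,0],[-0.00875,0.0312,0,0],[-0.00875,0.0312,0,0],[-0.00875,0.0312,0,0],[-0.00875,0.0312,0,0],[-0.00875,0.0312,0,0],[-0.00875,0.0312,0,0],[-0.00875,0.0312,0,0],[-0.00875,0.0312,0,0],[-0.00875,0.0312,0,0],[-0.00875,0.0312,0,0],[-0.00875,0.0312,0,0],[0,0,0,0],[0,0,0,0],[0,0,0,0],[0,0,0,0]]'
python3 - <<'E'
from h import *
c,im=snap("wrist","w2.png")
print(observe()["eef_pos"],proj(c,[.6475,.1815,.076]),proj(c,[.6475,.1815,.018]),proj(c,observe()["eef_pos"]))
E
```

```text
t: 5.95
eef_pos: [0.6459, 0.1806, 0.1979]
tcp_rot: [[-0.951, 0.31, -0.002], [0.31, 0.951, -0.001], [0.002, -0.001, -1.0]]
wrist_force: [-0.6, 0.2, -0.9]
width: 0.635
grip_force: 42.6
[0.64604683 0.18052486 0.19855721] [319.21604993 237.87145697] [319.32054078 215.9860252 ] [314.97022671 335.03625079]
```

View pics/w2.png

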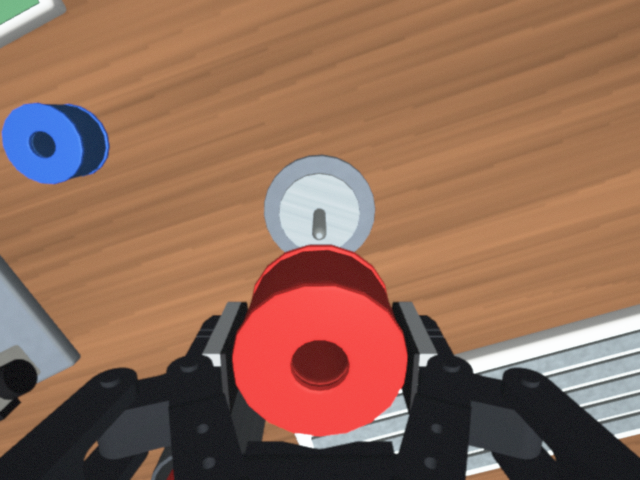

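The wrist view shows the held spool's bore at (320,363) and the spindle from its base (319,212) to its top (319,237), very near the prediction. Now I'll measure how the spool and spindle sit relative to each other.

```bash
python3 - <<'E'
from h import *
c=cam("wrist");im=cv2.imread("pics/w2.png")[:,:,::-1]
h=cv2.cvtColor(np.ascontiguousarray(im),cv2.COLOR_RGB2HSV).astype(int)
r=((h[...,0]<6)|(h[...,0]>172))&(h[...,1]>150)
m=(r&(h[...,2]>180)).astype(np.uint8)
cs,_=cv2.findContours(m,cv2.RETR_EXTERNAL,cv2.CHAIN_APPROX_NONE)
k=max(cs,key=cv2.contourArea).reshape(-1,2)
z=np.array(observe()["eef_pos"])[2]-.0175+.04
def circ(k,z):
    P=np.array([onz(c,u,v,z)[:2] for u,v in k.astype(float)]);x=np.linalg.lstsq(np.c_[2*P,np.ones(len(P))],(P**2).sum(1),rcond=None)[0]
    R=np.sqrt(x[2]+x[0]**2+x[1]**2);return x[:2].round(4),R.round(4),np.std(np.hypot(*(P-x[:2]).T)).round(4)
print("spool top",k.min(0),k.max(0),circ(k,z))
# bore: dark red hole inside
b=(r&(h[...,2]<=180)).astype(np.uint8);b[:325]=0;b[:,:270]=0;b[:,370:]=0;b[400:]=0
cs,_=cv2.findContours(b,cv2.RETR_EXTERNAL,cv2.CHAIN_APPROX_NONE);k2=max(cs,key=cv2.contourArea).reshape(-1,2);print("bore",k2.min(0),k2.max(0),circ(k2,z))
# foot and platter, upper part
gr=(h[...,1]<70)&(h[...,2]>100);g=gr.astype(np.uint8);g[245:]=0;g[:140]=0;g[:,:240]=0;g[:,400:]=0
cs,_=cv2.findContours(g,cv2.RETR_EXTERNAL,cv2.CHAIN_APPROX_NONE);k3=max(cs,key=cv2.contourArea).reshape(-1,2);k3=k3[k3[:,1]<235];print("foot",circ(k3,.012))
g=(gr&(h[...,2]>175)).astype(np.uint8);g[245:]=0;g[:140]=0;g[:,:240]=0;g[:,400:]=0
cs,_=cv2.findContours(g,cv2.RETR_EXTERNAL,cv2.CHAIN_APPROX_NONE);k3=max(cs,key=cv2.contourArea).reshape(-1,2);k3=k3[k3[:,1]<225];print("platter",circ(k3,.018))
print("sp",onz(c,319,236,.074)); print(observe()["eef_pos"],np.array(observe()["tcp_rot"]).round(4))
E
```

```text
spool top [233 286] [406 435] (array([0.6443, 0.1827]), np.float64(0.027), np.float64(0.0002))
bore [291 340] [348 389] (array([0.6444, 0.1827]), np.float64(0.0089), np.float64(0.0001))
foot (array([0.6455, 0.1819]), np.float64(0.0444), np.float64(0.0002))
platter (array([0.6445, 0.1832]), np.float64(0.0413), np.float64(0.0015))
sp [0.64729934 0.18141397 0.074     ]
[0.64604683 0.18052486 0.19855721] [[-9.508e-01  3.099e-01 -1.000e-03]
 [ 3.099e-01  9.508e-01 -4.000e-04]
 [ 8.000e-04 -7.000e-04 -1.000e+00]]
```

```bash
python3 -m handwheel '[[-0.0022,-0.0003,0.02,0],[0,0,0.03,0],[0,0,0.03,0],[0,0,0.012,0],[0,0,0.008,0],[0,0,0.004,0],[0,0,0.004,0],[0,0,0,0],[0,0,0,0]]' && python3 -m handwheel '[[0,0,0.006,0],[0,0,0.008,0],[0,0,0.008,0],[0,0,0.008,0],[0,0,0,0]]'
python3 - <<'E'
from h import *
c,im=snap("wrist","w3.png")
s=observe();print(s["eef_pos"],s["wrist_force"],s["wrist_torque"])
E
```

```text
t: 6.75
eef_pos: [0.6496, 0.1808, 0.0927]
tcp_rot: [[-0.951, 0.309, 0.003], [0.309, 0.951, 0.001], [-0.003, 0.001, -1.0]]
wrist_force: [0.4, -0.4, -0.9]
width: 0.637
grip_force: 42.6
t: 7.17
eef_pos: [0.6469, 0.1804, 0.0575]
tcp_rot: [[-0.951, 0.309, -0.005], [0.309, 0.951, -0.001], [0.005, -0.003, -1.0]]
wrist_force: [-1.1, 0.3, -1.5]
width: 0.633
grip_force: 42.6
[0.64733732 0.18050799 0.05847453] [-0.37276267 -0.19443139 -0.69893001] [-0.00375664  0.04234046  0.01604601]
```

View pics/w3.png

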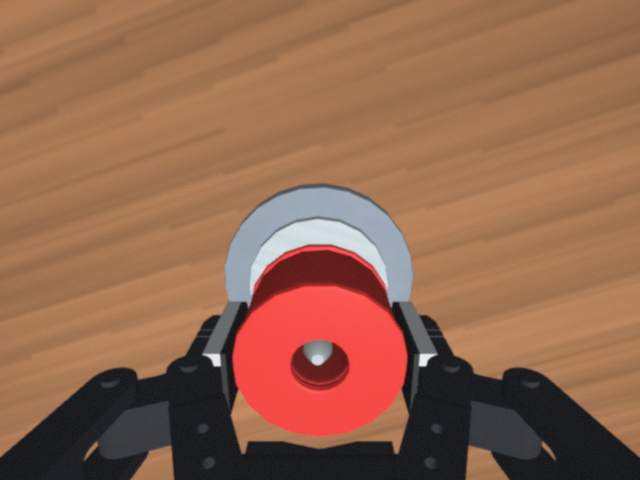

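The spindle tip shows at (317,360), inside the bore centred on (320,364), and there is no contact force. I'll lower the last 23 mm slowly.

```bash
python3 -m handwheel '[[0,0,0.006,0],[0,0,0.006,0],[0,0,0.005,0],[0,0,0.002,0],[0,0,0,0],[0,0,0,0],[0,0,0,0]]' && python3 -m handwheel '[[0,0,0.0012,0],[0,0,0.0012,0],[0,0,0,0],[0,0,0,0],[0,0,0,0]]' && python3 -m handwheel '[[0,0,0.0008,0],[0,0,0,0],[0,0,0,0],[0,0,0,0]]'
```

```text
t: 7.8
eef_pos: [0.6489, 0.1808, 0.0423]
tcp_rot: [[-0.951, 0.309, 0.001], [0.309, 0.951, 0.0], [-0.001, 0.0, -1.0]]
wrist_force: [0.2, 0.4, -1.2]
width: 0.638
grip_force: 42.6
t: 8.22
eef_pos: [0.6487, 0.1807, 0.0395]
tcp_rot: [[-0.951, 0.309, 0.0], [0.309, 0.951, 0.0], [-0.0, 0.0, -1.0]]
wrist_force: [-0.6, -0.6, -0.9]
width: 0.637
grip_force: 42.6
t: 8.55
eef_pos: [0.6487, 0.1807, 0.0387]
tcp_rot: [[-0.951, 0.309, 0.0], [0.309, 0.951, 0.0], [0.0, 0.0, -1.0]]
wrist_force: [-0.2, 0.8, -0.6]
width: 0.637
grip_force: 42.6
```

```bash
python3 -m handwheel '[[0,0,0.001,0],[0,0,0.001,0],[0,0,0,0],[0,0,0,0],[0,0,0,0]]' && python3 -m handwheel '[[0,0,0.0007,0],[0,0,0,0],[0,0,0,0]]' && python3 -m handwheel '[[0,0,0.0007,0],[0,0,0,0],[0,0,0,0]]'
```

```text
t: 8.97
eef_pos: [0.6486, 0.1807, 0.0367]
tcp_rot: [[-0.951, 0.309, -0.0], [0.309, 0.951, 0.0], [0.0, 0.0, -1.0]]
wrist_force: [0.7, -0.6, -1.0]
width: 0.633
grip_force: 42.6
t: 9.22
eef_pos: [0.6486, 0.1807, 0.036]
tcp_rot: [[-0.951, 0.309, -0.0], [0.309, 0.951, 0.0], [0.0, 0.0, -1.0]]
wrist_force: [-0.3, 0.0, -0.1]
width: 0.636
grip_force: 42.6
t: 9.47
eef_pos: [0.6488, 0.1808, 0.0357]
tcp_rot: [[-0.951, 0.309, 0.0], [0.309, 0.951, 0.0], [-0.0, 0.0, -1.0]]
wrist_force: [-0.5, 0.7, 0.9]
width: 0.637
grip_force: 42.7
```

```bash
python3 -m handwheel '[[0,0,0.0006,0],[0,0,0,0],[0,0,0,0]]' && python3 -m handwheel '[[0,0,0.0005,0],[0,0,0,0],[0,0,0,0]]'
```

```text
t: 9.72
eef_pos: [0.6488, 0.1808, 0.0356]
tcp_rot: [[-0.951, 0.309, 0.001], [0.309, 0.951, 0.0], [-0.0, 0.0, -1.0]]
wrist_force: [-2.7, 0.4, 5.9]
width: 0.636
grip_force: 43.0
t: 9.97
eef_pos: [0.6488, 0.1808, 0.0356]
tcp_rot: [[-0.951, 0.309, 0.001], [0.309, 0.951, 0.0], [-0.001, 0.0, -1.0]]
wrist_force: [-3.5, 0.1, 6.9]
width: 0.635
grip_force: 43.2
```

The spool is seated, with contact at TCP z = 0.0356 against an expected 0.0355. Release it, rise, and go over the rod.

```bash
python3 -m handwheel '[[0,0,-0.0006,0],[0,0,0,0],[0,0,0,0],[0,0,0,0],[0,0,0,0],[0,0,0,0]]' 0.0854 60 && python3 -m handwheel '[[0,0,-0.01,0],[0,0,-0.02,0],[0,0,-0.035,0],[0,0,-0.035,0],[0,0,-0.035,0],[0,0,-0.035,0],[0,0,-0.035,0],[0,0,-0.035,0],[0,0,-0.03,0],[0,0,0,0],[0,0,0,0]]'
python3 - <<'E'
from h import *
c,im=snap("wrist","w4.png")
h=cv2.cvtColor(im,cv2.COLOR_RGB2HSV).astype(int); m=(((h[...,0]<5)|(h[...,0]>174))&(h[...,1]>150)&(h[...,2]>180)).astype(np.uint8)
n,l,st,ce=cv2.connectedComponentsWithStats(m)
for i in range(1,n):
    if st[i,4]>200: print(st[i],ce[i],[onz(c,*ce[i],z).round(4) for z in(.04,.058,.076)])
s=observe();print(s["t"],s["eef_pos"],togo([.4425,.2165,.3]),s["joints"])
E
```

```text
t: 10.47
eef_pos: [0.6486, 0.1807, 0.0344]
tcp_rot: [[-0.951, 0.309, -0.0], [0.309, 0.951, 0.0], [0.0, -0.0, -1.0]]
wrist_force: [-0.2, 0.2, 0.5]
width: 1.0
grip_force: 0.0
t: 11.38
eef_pos: [0.6494, 0.1809, 0.3095]
tcp_rot: [[-0.951, 0.309, 0.008], [0.309, 0.951, 0.002], [-0.007, 0.004, -1.0]]
wrist_force: [-0.1, -0.6, -0.8]
width: 1.003
grip_force: 0.0
[ 291  163   56   56 2212] [318.15641953 190.43399638] [array([0.6499, 0.1822, 0.04  ]), array([0.6465, 0.1833, 0.058 ]), array([0.6431, 0.1844, 0.076 ])]
11.4333 [0.64878254 0.18074422 0.30627123] [ 0.2073 -0.0297  0.0058] [ 1.07437868e+01  2.12604543e+01  5.18297782e+01  6.00095010e-03
  1.06761535e+02 -6.12765618e+01]
```

```bash
python3 -m handwheel '[[0.0346,-0.005,0,0],[0.0346,-0.005,0,0],[0.0346,-0.005,0,0],[0.0346,-0.005,0,0],[0.0346,-0.005,0,0],[0.0346,-0.005,0,0],[0,0,0,0],[0,0,0,0],[0,0,0,0]]' 0.06
python3 - <<'E'
from h import *
c,im=snap("wrist","w5.png")
s=observe();print(s["eef_pos"],proj(c,[.4425,.2165,.162]),proj(c,[.4425,.2165,.115]))
E
```

```text
t: 12.18
eef_pos: [0.4417, 0.2161, 0.3034]
tcp_rot: [[-0.951, 0.308, -0.002], [0.308, 0.951, -0.001], [0.001, -0.001, -1.0]]
wrist_force: [1.2, 0.0, -0.1]
width: 0.697
grip_force: 0.0
[0.44229384 0.21603138 0.30353953] [318.29937191 228.58080539] [318.51174597 212.51985116]
```

View pics/w5.png

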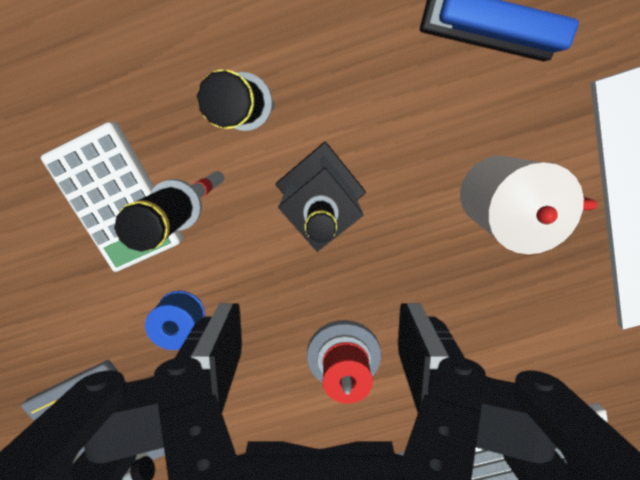

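The wrist view shows the small rod's handle top at (321,226), against a prediction of (318,229). The decoys at (227,99) and (143,225) are clear of the fingers.

```bash
python3 - <<'E'
from h import *
c=cam("wrist")
p=onz(c,321,225.5,.162);print(p,togo([p[0],p[1],.134]))
E
```

```text
[0.44156354 0.21889976 0.162     ] [0.0013 0.0027 0.1695]
```

```bash
python3 -m handwheel '[[0.001,0.002,0.02,0],[0,0,0.03,0],[0,0,0.03,0],[0,0,0.03,0],[0,0,0.03,0],[0,0,0.015,0],[0,0,0.01,0],[0,0,0.0045,0],[0,0,0,0],[0,0,0,0],[0,0,0,0]]' 0.06 && python3 -m handwheel '[[0,0,0,0],[0,0,0,0],[0,0,0,0],[0,0,0,0],[0,0,0,0],[0,0,0,0],[0,0,0,0],[0,0,0,0]]' 0.01 60
```

```text
t: 13.15
eef_pos: [0.4428, 0.2188, 0.137]
tcp_rot: [[-0.951, 0.309, 0.003], [0.309, 0.951, 0.001], [-0.002, 0.002, -1.0]]
wrist_force: [0.7, 0.1, 0.3]
width: 0.703
grip_force: 0.0
t: 13.82
eef_pos: [0.4421, 0.2186, 0.1363]
tcp_rot: [[-0.951, 0.309, 0.002], [0.309, 0.951, 0.0], [-0.001, 0.001, -1.0]]
wrist_force: [-0.3, -0.6, 5.7]
width: 0.241
grip_force: 58.6
```

```bash
python3 -m handwheel '[[0,0,-0.002,0],[0,0,-0.004,0],[0,0,-0.01,0],[0,0,-0.015,0],[0,0,-0.015,0],[0,0,-0.015,0],[0,0,-0.015,0],[0,0,-0.02,0],[0,0,-0.03,0],[0,0,-0.03,0],[0,0,0,0],[0,0,0,0],[0,0,0,0],[0,0,0,0]]'
python3 - <<'E'
from h import *
s=observe();print(s["t"],s["eef_pos"],s["width"],s["wrist_force"],togo([.6185,-.154,.292]),s["joints"])
E
```

```text
t: 14.98
eef_pos: [0.441, 0.2182, 0.2896]
tcp_rot: [[-0.951, 0.309, -0.003], [0.309, 0.951, -0.001], [0.003, -0.002, -1.0]]
wrist_force: [0.7, -0.3, -0.8]
width: 0.246
grip_force: 58.7
14.9833 [0.44098475 0.21824644 0.28962713] 0.24574877481371307 [ 0.65955407 -0.30840031 -0.7669051 ] [-0.2837 -0.2993 -0.0025] [ 1.97226489e+01 -2.56200480e+00  8.09149377e+01  4.76153047e-03
  1.01829948e+02 -5.22965999e+01]
```

```bash
python3 -m handwheel '[[-0.0236,-0.0249,0,0],[-0.0236,-0.0249,0,0],[-0.0236,-0.0249,0,0],[-0.0236,-0.0249,0,0],[-0.0236,-0.0249,0,0],[-0.0236,-0.0249,0,0],[-0.0236,-0.0249,0,0],[-0.0236,-0.0249,0,0],[-0.0236,-0.0249,0,0],[-0.0236,-0.0249,0,0],[-0.0236,-0.0249,0,0],[-0.0236,-0.0249,0,0],[0,0,0,0],[0,0,0,0],[0,0,0,0],[0,0,0,0],[0,0,0,0],[0,0,0,0]]'
python3 - <<'E'
from h import *
import json
o={}
ims={}
for n in("scene","side","wrist"):
    c,im=snap(n,n+"6.png"); ims[n]=im
s=observe();print(s["t"],s["eef_pos"],np.array(s["tcp_rot"]).round(4))
for n in ims: print(n,proj(cam(n),[s["eef_pos"][0],s["eef_pos"][1],s["eef_pos"][2]-.1243]),proj(cam(n),[.6185,-.154,.1]))
def crop(n,p,r,f):
    x,y=[int(v) for v in p];return cv2.resize(ims[n][y-r:y+r,x-r:x+r],(2*r*f,2*r*f),interpolation=cv2.INTER_CUBIC)
a=crop("scene",(247,190),65,3);b=crop("side",(375,230),65,3)
print(a.shape,b.shape)
cv2.imwrite("pics/c6.png",np.hstack([a,b])[:,:,::-1])
E
```

```text
t: 16.48
eef_pos: [0.6185, -0.1519, 0.2919]
tcp_rot: [[-0.952, 0.307, 0.001], [0.307, 0.952, -0.0], [-0.001, 0.0, -1.0]]
wrist_force: [0.4, -0.0, -0.2]
width: 0.24
grip_force: 58.8
16.6333 [ 0.61862936 -0.15241839  0.29184031] [[-9.515e-01  3.077e-01  7.000e-04]
 [ 3.077e-01  9.515e-01 -1.000e-04]
 [-7.000e-04  1.000e-04 -1.000e+00]]
scene [243.94856029 198.50511461] [246.18181422 221.15694181]
side [375.17608193 246.10850929] [373.62016278 262.70902753]
wrist [316.9650074  234.50822317] [315.51242519 210.74530536]
(390, 390, 3) (390, 390, 3)
```

View pics/wrist6.png

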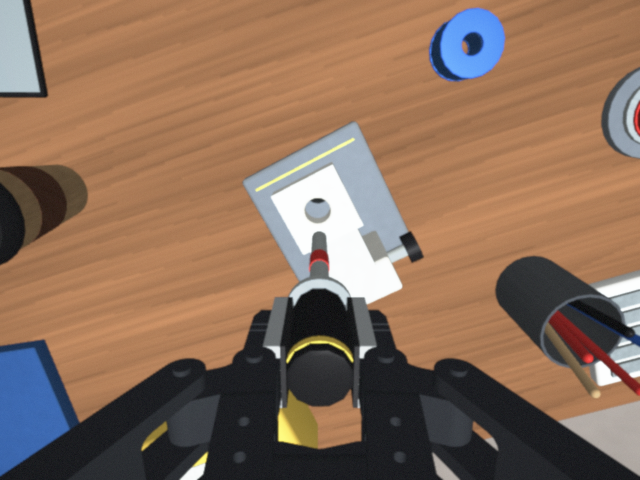

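View pics/c6.png

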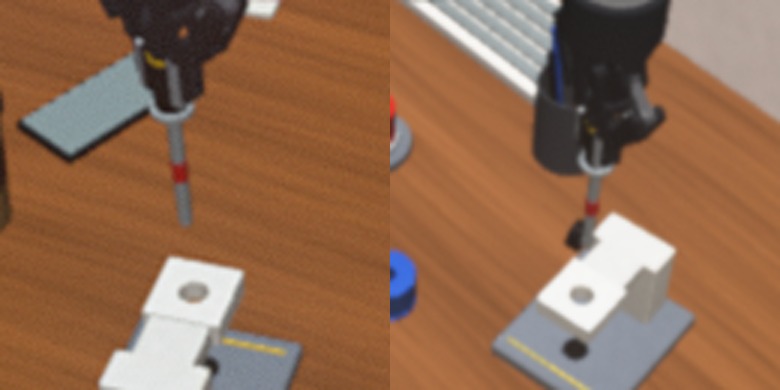

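The wrist view shows the rod tip at (319.5,233) and the hole at (317.5,210.5), both about 2 px right of prediction, which points to a common camera bias. In the scene view the rod hangs nearly upright over the hole, whose centre is (246,222). I'll get numbers from all three views.

```bash
cat > m.py <<'E'
from h import *
def lsq(pts):  # pts: list of (cam,u,v)
    A=np.zeros((3,3));b=np.zeros(3)
    for c,u,v in pts:
        o,d=ray(c,u,v);d/=np.linalg.norm(d);M=np.eye(3)-np.outer(d,d);A+=M;b+=M@o
    return np.linalg.solve(A,b)
def band(im,x0,y0,x1,y1):
    h=cv2.cvtColor(np.ascontiguousarray(im),cv2.COLOR_RGB2HSV).astype(int)
    m=((h[...,0]<6)|(h[...,0]>172))&(h[...,1]>130)&(h[...,2]>60)
    k=np.zeros_like(m);k[y0:y1,x0:x1]=m[y0:y1,x0:x1];ys,xs=np.nonzero(k)
    return xs.mean(),ys.mean(),len(xs)
def hole(im,u,v,r):
    g=cv2.cvtColor(np.ascontiguousarray(im),cv2.COLOR_RGB2GRAY)[v-r:v+r+1,u-r:u+r+1]
    g=cv2.resize(g,None,fx=4,fy=4,interpolation=cv2.INTER_CUBIC)
    t,m=cv2.threshold(g,0,1,cv2.THRESH_BINARY_INV+cv2.THRESH_OTSU)
    n,l,st,ce=cv2.connectedComponentsWithStats(m);i=l[g.shape[0]//2,g.shape[1]//2]
    cs,_=cv2.findContours((l==i).astype(np.uint8),0,cv2.CHAIN_APPROX_NONE);e=cv2.fitEllipse(max(cs,key=cv2.contourArea))
    return (e[0][0]+.5)/4-.5+u-r,(e[0][1]+.5)/4-.5+v-r,np.round(np.array(e[1])/4,1),t,i
E
python3 - <<'E'
from m import *
ims={n:cv2.imread(f"pics/{n}6.png")[:,:,::-1] for n in("scene","side","wrist")};C={n:cam(n) for n in ims}
B=dict(scene=(235,172,252,192),side=(370,228,385,240),wrist=(305,245,335,275))
H=dict(scene=(246,222,7),side=(374,263,6),wrist=(317,210,15))
bp=[];hp=[]
for n in ims:
    b=band(ims[n],*B[n]);h=hole(ims[n],*H[n]);print(n,np.round(b,2),h,onz(C[n],h[0],h[1],.1).round(4),onz(C[n],b[0],b[1],.2176).round(4))
    bp.append((C[n],*b[:2]));hp.append((C[n],*h[:2]))
print("band",lsq(bp),"hole",lsq(hp))
g=cv2.cvtColor(np.ascontiguousarray(ims["wrist"]),cv2.COLOR_RGB2GRAY)
for y in(228,231,234,237,240,244): print(y,g[y,306:334])
E
```

```text
scene [241.37 182.15  27.  ] (246.06940507888794, 222.066397190094, array([ 6.8, 10.2]), 194.0, np.int32(1)) [ 0.621  -0.1529  0.1   ] [ 0.6241 -0.15    0.2176]
side [376.6 234.4  15. ] (373.4594793319702, 262.9657311439514, array([5.9, 8. ]), 205.0, np.int32(1)) [ 0.6176 -0.1543  0.1   ] [ 0.6155 -0.1551  0.2176]
wrist [318.68 256.2  176.  ] (317.16349697113037, 210.13001346588135, array([25.3, 25.7]), 204.0, np.int32(1)) [ 0.6184 -0.1526  0.1   ] [ 0.616  -0.1503  0.2176]
band [ 0.61877552 -0.15213598  0.21216354] hole [ 0.61904971 -0.15333196  0.09784968]
228 [254 254 254 254 254 254 254 254 254 254 254 254 254 254 254 254 254 254
 254 254 254 254 254 254 254 254 254 254]
231 [254 254 254 254 254 254 254 253 251 245 222 189 180 179 184 208 237 248
 252 253 254 254 254 254 254 254 254 254]
234 [254 254 254 254 254 253 244 175 111 104 107 104 106 105 105 104 104 108
 132 200 247 253 254 254 254 254 254 254]
237 [254 254 254 254 253 245 167 104 100 101 104 107 107 107 108 106 106 104
 105 128 205 251 254 254 254 254 254 254]
240 [254 254 254 254 252 234 148 103 102 101 104 104 105 107 105 106 104 103
 104 117 194 250 254 254 254 253 253 253]
244 [254 254 254 254 250 212 129 101 100 102 105 104 107 105 107 107 105 103
 107 110 161 232 250 252 252 252 252 252]
```

```bash
cat >> m.py <<'E'
def bandaxis(pts,p):  # visible face of the band lies pi/4*r towards each camera
    A=np.zeros((3,3));b=np.zeros(3)
    for c,u,v in pts:
        o,d=ray(c,u,v);d/=np.linalg.norm(d);M=np.eye(3)-np.outer(d,d)
        q=(o-p)*[1,1,0];q/=np.linalg.norm(q);A+=M;b+=M@(o-.0039*q)
    return np.linalg.solve(A,b)
E
python3 - <<'E'
from m import *
C={n:cam(n) for n in("scene","side","wrist")}
bp=[(C["scene"],241.37,182.15),(C["side"],376.6,234.4),(C["wrist"],318.68,256.2)]
hp=[(C["scene"],246.07,222.07),(C["side"],373.46,262.97),(C["wrist"],317.16,210.13)]
s=observe();R=np.array(s["tcp_rot"]);p0=np.array([.6188,-.152,.216])
for k in([0,1,2],[0,1],[2]):
    if k==[2]:
        o,d=ray(*bp[2]);q=(o-p0)*[1,1,0];q/=np.linalg.norm(q);o=o-.0039*q;b=o+d*(.2176-o[2])/d[2];h=onz(*hp[2],.1)
    else: b=bandaxis([bp[i] for i in k],p0);h=lsq([hp[i] for i in k])
    print(k,b.round(4),h.round(4),"hole-rod tool",(R.T@(h-b)).round(4))
print(s["eef_pos"])
E
```

```text
[0, 1, 2] [ 0.6198 -0.1521  0.2166] [ 0.619  -0.1533  0.0978] hole-rod tool [ 0.0004 -0.0014  0.1187]
[0, 1] [ 0.6195 -0.1524  0.2165] [ 0.619  -0.1537  0.0979] hole-rod tool [ 0.0002 -0.0014  0.1186]
[2] [ 0.6197 -0.1516  0.2176] [ 0.6184 -0.1526  0.1   ] hole-rod tool [ 0.001  -0.0014  0.1176]
[ 0.61862936 -0.15241839  0.29184031]
```

```bash
python3 -m handwheel '[[0.0006,-0.0015,0.01,0],[0,0,0.02,0],[0,0,0.015,0],[0,0,0.008,0],[0,0,0.003,0],[0,0,0,0],[0,0,0,0],[0,0,0,0],[0,0,0,0],[0,0,0,0],[0,0,0,0]]'
python3 - <<'E'
from m import *
C={};I={}
for n in("scene","side","wrist"): C[n],I[n]=snap(n,n+"7.png")
s=observe();R=np.array(s["tcp_rot"]);z=s["eef_pos"][2];print(s["t"],s["eef_pos"],R[:,2].round(4))
p0=np.array([.619,-.1535,z-.0743])
bp=[];
for n in C:
    u,v=proj(C[n],p0);w=24 if n=="wrist" else 9
    x=[int(u-w),int(v-w),int(u+w),int(v+w)]
    b=band(I[n],*x);bp.append((C[n],*b[:2]));print(n,np.round(b,2),proj(C[n],p0).round(1))
h=np.array([.6190,-.1533,.0978]);b=bandaxis(bp,p0);print(b,"hole-rod",(R.T@(h-b)).round(4))
b=bandaxis(bp[:2],p0);print(b,"hole-rod 01",(R.T@([.619,-.1537,.0979]-b)).round(4))
# wrist: hole rim and rod in the picture
g=cv2.cvtColor(I["wrist"],cv2.COLOR_RGB2GRAY);u,v=[int(k) for k in proj(C["wrist"],[.619,-.1535,.1])];print(u,v)
for y in range(v-20,v+32,4): print(y,g[y,u-26:u+28:2])
E
```

```text
t: 17.55
eef_pos: [0.6179, -0.1545, 0.236]
tcp_rot: [[-0.951, 0.309, 0.001], [0.309, 0.951, -0.0], [-0.001, 0.0, -1.0]]
wrist_force: [0.3, 0.1, -1.3]
width: 0.244
grip_force: 58.8
17.7 [ 0.61776692 -0.1544065   0.23550079] [ 3.e-04 -0.e+00 -1.e+00]
scene [243.15 202.23  26.  ] [243.7 200.7]
side [375.11 249.11   9.  ] [375.4 247.9]
wrist [318.79 256.15 174.  ] [318.8 262.9]
[ 0.61927203 -0.15380879  0.16083475] hole-rod [0.0004 0.0004 0.063 ]
[ 0.61932368 -0.1539479   0.16092266] hole-rod 01 [0.0004 0.0001 0.063 ]
318 230
210 [253 253 253 253 253 253 253 253 253 253 253 253 253 253 253 253 253 252
 252 252 253 253 253 253 253 253 253]
214 [253 253 253 253 253 253 253 253 253 253 253 252 245 238 234 235 241 249
 252 253 253 253 253 253 254 254 253]
218 [253 253 253 253 253 253 253 253 250 223 179 171 168 166 163 169 175 173
 179 220 249 253 253 253 253 253 253]
222 [253 253 253 253 253 253 252 231 174 172 171 171 172 173 171 173 174 174
 173 173 178 230 252 253 253 253 253]
226 [253 253 253 253 253 253 242 171 173 173 171 172 170 171 170 170 172 173
 173 174 174 166 236 253 253 253 25
[... 222 characters left out ...]
3 254 254]
238 [254 254 254 254 254 254 253 245 168 142 103  95 101 106 105 103 101 117
 145 144 154 236 252 253 253 253 253]
242 [254 254 254 253 253 253 253 253 252 232 119 100 101 104 106 103 102 113
 179 233 251 253 253 253 253 253 253]
246 [253 253 253 253 253 253 253 253 253 248 123  97 101 103 107 103 103 145
 251 253 253 253 253 254 253 253 253]
250 [253 253 253 253 253 253 253 253 253 247 109  81  68  64  65  72  88 131
 249 253 253 253 253 254 254 254 254]
254 [253 253 253 254 253 253 254 253 253 225  64  56  60  58  58  58  56  76
 225 253 253 253 253 254 254 254 254]
258 [253 253 253 253 253 253 253 253 251 133  59  57  71  79  78  67  59  57
 158 252 253 253 253 253 253 253 253]
```

```bash
python3 -m handwheel '[[0.0003,0.0002,0,0],[0,0,0,0],[0,0,0.006,0],[0,0,0.008,0],[0,0,0.01,0],[0,0,0.01,0],[0,0,0.01,0],[0,0,0.008,0],[0,0,0.005,0],[0,0,0.003,0],[0,0,0.0014,0],[0,0,0,0],[0,0,0,0],[0,0,0,0],[0,0,0,0],[0,0,0,0],[0,0,0,0]]'
python3 - <<'E'
from m import *
C={};I={}
for n in("scene","side","wrist"): C[n],I[n]=snap(n,n+"8.png")
s=observe();R=np.array(s["tcp_rot"]);z=s["eef_pos"][2];print(s["t"],s["eef_pos"],R[:,2].round(4),s["wrist_force"],s["wrist_torque"])
g=cv2.cvtColor(I["wrist"],cv2.COLOR_RGB2GRAY)
for y in range(236,292,4): print(y,g[y,292:348:2])
p0=np.array([.6191,-.1536,.1])
for n in("scene","side"):
    h=cv2.cvtColor(I[n],cv2.COLOR_RGB2HSV).astype(int);u,v=proj(C[n],p0).round().astype(int)
    m=((h[...,0]<8)|(h[...,0]>170))&(h[...,1]>110)&(h[...,2]>60);ys,xs=np.nonzero(m[v-14:v+12,u-9:u+9])
    print(n,u,v,xs.mean()+u-9,ys.min()+v-14,ys.max()+v-14,len(xs),I[n][v-14:v+10,int(round(xs.mean()))+u-9].tolist())
E
```

```text
t: 19.12
eef_pos: [0.6176, -0.1541, 0.1743]
tcp_rot: [[-0.951, 0.309, 0.001], [0.309, 0.951, -0.0], [-0.001, 0.0, -1.0]]
wrist_force: [0.3, 0.1, -1.3]
width: 0.238
grip_force: 58.8
19.2667 [ 0.61751066 -0.15411402  0.17396476] [ 1.e-04  0.e+00 -1.e+00] [-0.2659272   0.3229342  -1.86881541] [-0.01760681  0.02566212  0.03759146]
236 [252 253 253 253 253 253 253 253 253 253 253 253 253 253 253 253 253 253
 252 252 252 252 252 253 253 253 253 253]
240 [253 253 253 253 253 253 253 253 253 253 253 253 253 253 253 253 253 253
 252 252 252 252 252 253 253 253 253 253]
244 [253 253 253 253 253 253 253 253 253 251 243 226 184 164 153 163 179 218
 243 250 252 252 253 253 253 253 253 253]
248 [253 253 253 253 253 253 251 238 187 155  98 100  97  97  98  98  99 113
 165 174 194 238 251 253 253 253 253 253]
252 [253 253 253 253 252 242 190 171 169 151  77  61  53  58  60  56  59  89
 160 171 172 171 198 244 253 253 253 253]
256 [253 253 253 252 239 165 169 168 168  98  56  60  57  56  60  55  57  58
 112 170 173 172 169 170 243 253 253 253]
260 [253 253 253 252 212 145 157 169 159  85  65 104 115 
[... 1044 characters left out ...]
103, 103, 102], [103, 102, 101], [101, 103, 102], [99, 98, 99], [98, 99, 99], [111, 99, 100], [137, 81, 80], [148, 55, 51], [142, 34, 29], [137, 27, 21], [140, 33, 28], [171, 108, 105], [222, 214, 210], [235, 239, 238], [234, 237, 236], [235, 237, 236], [234, 234, 234]]
side 374 262 373.3333333333333 262 265 12 [[52, 46, 44], [53, 48, 45], [57, 52, 50], [69, 65, 64], [111, 112, 113], [155, 159, 161], [158, 159, 159], [163, 163, 160], [157, 156, 152], [149, 148, 145], [141, 138, 135], [133, 130, 126], [126, 119, 114], [125, 100, 96], [142, 81, 76], [147, 52, 48], [136, 41, 36], [147, 71, 68], [196, 164, 161], [240, 237, 236], [246, 246, 245], [246, 246, 245], [247, 246, 245], [246, 246, 245]]
```

```bash
python3 - <<'E'
from m import *
c=cam("wrist");im=cv2.imread("pics/wrist8.png");g=cv2.cvtColor(im,cv2.COLOR_BGR2GRAY).astype(float)
# rim points: first crossing of 225 going outward-in from white, per row (left & right) and per column (top)
P=[]
for y in range(247,276):
    r=g[y,285:355]
    i=np.argmax(r<225); j=69-np.argmax(r[::-1]<225)
    P+=[(285+i-1+(r[i-1]-225)/(r[i-1]-r[i]),y),(285+j+(225-r[j])/(r[j+1]-r[j]),y)]
P=np.array(P);Q=np.array([onz(c,u,v,.1)[:2] for u,v in P])
x=np.linalg.lstsq(np.c_[2*Q,np.ones(len(Q))],(Q**2).sum(1),rcond=None)[0];rad=np.sqrt(x[2]+x[0]**2+x[1]**2)
res=np.hypot(*(Q-x[:2]).T)-rad;print("hole",x[:2],rad,res.std())
R=np.array(observe()["tcp_rot"]);e=np.array(observe()["eef_pos"])
# rod axis from band's visible centroid (axis 3.9 mm behind), at the rim height
b=band(im[:,:,::-1],300,240,340,262);o,d=ray(c,318.79,256.15);q=(o-[.619,-.1536,.1])*[1,1,0];q/=np.linalg.norm(q);o=o-.0039*q
a=o+d*(.1-o[2])/d[2];print("band",np.round(b,2),"axis",a,"hole-rod tool",(R.T@(np.r_[x[:2],.1]-a)).round(4))
for n,hm in(("scene",(246.07,222.07)),("side",(373.46,262.97))):
    C=cam(n);o=-C[1].T@C[2];p=np.array([.6190,-.1533,.1]);q=(o-p)*[1,1,0];q/=np.linalg.norm(q);bias=np.array(hm)-proj(C,p)
    f=p+.005*q;print(n,"bias",bias.round(2),"upper edge expected",(proj(C,f+[0,0,.008])+bias).round(2),"px per mm",(proj(C,f+[0,0,.009])-proj(C,f+[0,0,.008])).round(2))
E
```

```text
hole [ 0.61850072 -0.15245006] 0.01101284069964692 7.549257487121008e-05
band [318.92 255.69 167.  ] axis [ 0.61849378 -0.15314321  0.1       ] hole-rod tool [0.0002 0.0007 0.    ]
scene bias [-0.29  0.66] upper edge expected [245.95 221.14] px per mm [-0.04 -0.33]
side bias [-0.11  0.52] upper edge expected [373.5  262.65] px per mm [ 0.03 -0.23]
```

The hole fit gives a radius of 11.01 mm, as it should. The rod is 0.7 mm off centre, and the band reads about 1 mm high. Make a small trim of both.

```bash
python3 -m handwheel '[[0.0001,0.0004,0.0004,0],[0.0001,0.0003,0.0004,0],[0,0,0,0],[0,0,0,0],[0,0,0,0],[0,0,0,0],[0,0,0,0],[0,0,0,0],[0,0,0,0],[0,0,0,0],[0,0,0,0],[0,0,0,0]]'
python3 - <<'E'
from m import *
c,im=snap("wrist","wrist9.png");g=cv2.cvtColor(im,cv2.COLOR_RGB2GRAY).astype(float)
P=[]
for y in range(248,276):
    r=g[y,285:355];i=np.argmax(r<225); j=69-np.argmax(r[::-1]<225)
    P+=[(285+i-1+(r[i-1]-225)/(r[i-1]-r[i]),y),(285+j+(225-r[j])/(r[j+1]-r[j]),y)]
Q=np.array([onz(c,u,v,.1)[:2] for u,v in P])
x=np.linalg.lstsq(np.c_[2*Q,np.ones(len(Q))],(Q**2).sum(1),rcond=None)[0]
s=observe();R=np.array(s["tcp_rot"])
o,d=ray(c,318.85,256.15);q=(o-[.619,-.1536,.1])*[1,1,0];q/=np.linalg.norm(q);o=o-.0039*q
a=o+d*(.1-o[2])/d[2];print(x[:2],np.sqrt(x[2]+x[0]**2+x[1]**2),(R.T@(np.r_[x[:2],.1]-a)).round(4))
c,im=snap("side");print(im[256:268,373,1],im[256:268,374,1]);c,im=snap("scene");print(im[214:228,246,1])
h=cv2.cvtColor(im,cv2.COLOR_RGB2HSV)
print(s["t"],s["eef_pos"],s["wrist_force"],np.abs(s["qvel"]).max(),R[:,2].round(4))
E
```

```text
t: 20.27
eef_pos: [0.6175, -0.1534, 0.1731]
tcp_rot: [[-0.951, 0.309, 0.0], [0.309, 0.951, 0.0], [-0.0, 0.0, -1.0]]
wrist_force: [-0.9, 0.2, -0.7]
width: 0.24
grip_force: 58.8
[ 0.61854774 -0.15246   ] 0.01100695625627613 [-0.0004 -0.      0.    ]
[136 135 132 121 109  99  85  57  42  70 163 237] [109 109 111 111 108 104  90  62  50  78 167 237]
[ 97  97 100 101 101 104  97  70  43  26  33 111 213 238]
20.3167 [ 0.61751988 -0.15338018  0.17310106] [0.60783938 0.52957369 0.14107623] 0.08943551676193805 [ 1.e-04  1.e-04 -1.e+00]
```

```bash
python3 -c "
from cell import *
print(hand_in())"
```

```text
the job is handed in; nothing more can be done
None
```

The red spool sits flat on the platter and is released, and the rod is held upright in the needle guide, within about 0.5 mm of centre, with its red band's middle at the rim to about 1 mm; the job was handed in at about 20 s with no verdict returned.

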